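Load the sharpening stone onto its presence switch

TASK

Load the large grey sharpening stone into the blue-lipped stone holder: lay it flat on the black rubber bed, lengthwise between the low lips, so that its end holds the yellow-rollered switch lever down. Lower it in the gripper until it is pressing the lever down, and only then let go.

Things in the scene. Friction and masses are not known exactly. Their poses are not given: they have to be found in the camera images.
- whetstone: Large grey sharpening stone, a plain block 51 (x) x 152 (y) x 22 (z) mm, about 0.4 kg, lying flat and loose on the table. Origin: centre of its underside; y along its length, z up. Grip it across its 51 mm width at mid length. Both ends are alike. White hone stick, sanding block and tin are not needed. Carry it high or past the far side of the tall wooden chest.
- stone_holder: Fixed holder: aluminium plate 100 (x) x 226 (y) mm, black rubber bed, blue lips. Origin on the table top below the bed's middle; y along its length towards the switch. Lips 4 mm above the bed line both long sides near the ends only; the middle 90 mm is clear for fingers. Blue end fence, 14 mm above the bed, at y=+88 mm; behind it the black switch housing, 34 mm above the table.
- bed_middle (a point): Middle of the rubber bed's flat top, 16 mm above the table, axes as the holder's. The bed is 80 mm wide (x) and reaches 85 mm either way along y. The stone is meant to lie on it with its length along y and its middle about at this point, leaving 12 mm to the end fence and 14 mm to either side lip.
- switch_lever (a joint): Sprung steel lever in a slot in the bed, hinged under the end fence, reaching 42 mm back over the bed to a yellow 10 mm roller, 56 mm from the bed's middle. 0 = free, roller top 13 mm above the bed; grows as pressed down, about 0.32 rad with a stone lying flat on the bed over it, stop at 0.36. Needs about 0.8 N at the roller.

How it is judged:
On the way:
1. the stone, still held in the gripper, presses the switch lever at least halfway down (value of joint switch_lever above 0.16 rad and contact force between the fingers and whetstone above 0.5 N and horizontal distance between whetstone and stone_holder below 0.03 m), for 0.05 s.
At the end, for the whole second after the job is handed in: the stone lies at rest and flat (within 3 degrees) on the rubber bed, its underside 12 to 18.5 mm above the table (the bed's top is at 16), its middle within 18 mm of the bed's centre line, its length within 11 degrees of the holder's, and the switch lever is held down to more than 0.25 rad (value of joint switch_lever above 0.25 rad and angle between whetstone's own z axis and vertical below 0.05 rad and z of whetstone in the frame of stone_holder between 0.012 and 0.0185 m and x of whetstone in the frame of stone_holder between -0.018 and 0.018 m and angle between the y axis of whetstone and the y axis of stone_holder, either way round below 0.2 rad and linear speed of whetstone below 0.01 m/s); the robot touches nothing.
It also fails if it takes over 42 s, if anything falls off the work surface, if the arm or the gripper's body presses on something with over 40 N, if the wrist force passes 120 N, or if a joint passes its speed limit or range.

ROBOT

A 7-joint arm with a two-finger parallel gripper is mounted at the origin on a cart in front of the work surface, level with it; the furniture and walls round the work are solid. World frame = base frame: x ahead of the robot, y to its left, z up, the work surface at z = 0. Lengths are in m, angles in rad, forces in N, time in s.
With the tool pointing down it reaches from about 0.4 to 0.925 m from the base axis. Payload 5.6 kg.
Tool frame: the origin (TCP) lies between the finger pads; the fingertips stand 17 mm ahead of it and the grasp point (between the pads) lies 2 mm behind it; z points along the fingers, y is the line along which they close (so a half turn about z gives the same grasp; the last joint's range is limited). The gripper opens to 85 mm and grips with 20 to 120 N. Pads are 22 mm wide; open, the fingers measure 114 mm over their backs; the gripper's body (76 mm by 85 mm) begins 54 mm behind the grasp point. The pads swing forward as they close: fully open they stand 13 mm farther back than shut.
Start: joints at [1.135, 0.468, -0.012, 1.603, 0.006, 1.071, -0.056], TCP at [0.249, -0.601, 0.248] pointing down, gripper open.
Joint ranges: [-2.53, 2.53], [-0.31, 2.02], [-1.57, 1.55], [0.28, 2.44], [-1.29, 4.43], [0.15, 1.84], [-2.92, 2.92]. Speed limits (rad/s): [2.57, 2.57, 3.14, 3.14, 3.14, 3.14, 3.14].

INTERFACE

Orientations are given as a unit quaternion [x, y, z, w].
In Python, from workcell import manip gives the robot as it stands.
- The arm moves only by the tool move_arm, never from a script. Its argument "deltas" is a list of rows, each an object of numbers: "tx", "ty", "tz": the shift along the tool's x, y, z in cm; "ax", "ay", "az": the turn, a rotation vector about the tool's x, y, z in degrees; "hand": the gripper command: -1 is fully open, 1 is shut, values between are in proportion. A call has 1 to 8 rows; each row is the pose to reach, as a shift and turn from the pose commanded when the call began, along the tool's axes at that moment; what a row does not reach only later rows make up. A row lasts 1/10 s, in which the tool goes at most 50 mm and 8.59 degrees, less where a joint would pass 70% of its speed; a pose out of reach is approached as far as the arm can. A call with a gripper value outside its range is refused whole. The fingers move at their own pace and stop on an object; the grip force is fixed at half the most. Time passes only in rows, so rows that repeat a pose let the fingers close. It gives the time, the measured TCP pose, the force, the opening and the grip force at its end, in the units of the state.
- manip.get_obs(): the state, without advancing time (a new reading comes with each control period).
- manip.read_camera(name): name is "scene" or "top"; returns the picture (400x640x3 uint8, red, green, blue); there is no depth.
- manip.camera_info(name): a dict with "fx", "fy", "cx", "cy" (pixels), "rvec" (rotation vector, rad) and "tvec" (3), from world to camera coordinates, as OpenCV has them. Camera axes: x right, y down, z forward; pixel columns grow to the right and rows downward; lengths in m; the calibration is good to about 2 mm. A picture is of the moment at which its call begins. camera_info takes no time and is no camera call.
- manip.finish_job(): hands the job in; it is judged then, once.
Trained networks look in the newest picture that a camera, given by its name, has taken for a name from the list of things; names that differ only in an ending like _2 or _b are one class to them, and where a whole thing is asked for, a point or a joint stands for the part that bears it (a point fixed in the world has none). Each returns a list of dicts, best first, with "conf" (0 to 1); they miss things now and then, are a little off and sometimes report something else, mostly with a low value. They report only what shows in the picture. A call takes as long as a camera call.
- manip.find_in(camera, thing): "position" ([x, y, z] in m, in world coordinates, good to about 4 mm: the middle of the surface that is visible of it).
- manip.regions_of(camera, thing): "pixels" (400x640 bool, what is visible of it).
The state is a dict: "time_s": time; "joint_positions": joint angles; "qvel": joint speeds; "joint_torque": joint torques, N m; "tool_pos": TCP position; "orientation": TCP orientation; "ft_force": force on the tool from outside, world axes, zero at the start; "moment": the same for the moment, N m; "gripper_width": finger opening in m; "finger_force": force on a finger pad.
Only numpy, scipy, OpenCV 4.12 (cv2) and the standard library are available. Lean on these libraries where they do the work, as an engineer would, in place of code of your own. Each camera call takes 0.05 s, during which the arm holds its last target. There are 200 camera calls.

## Working session

There is one attempt and no reset: what is moved stays moved. The work goes in short steps, Python scripts to look and compute and a tool call to move; the robot and the scene stay as the last step left them, time stands still between calls to the robot, and variables do not carry over. Pictures are saved under pics/ and viewed, at most 10 in all, crops included, and the job is handed in when it is done.

Besides the shell and the picture viewer there is one more tool, called after "Call:" by a JSON object that holds its "op" and its "data", one argument or row to a line. move_arm: Moves the arm, as the interface text tells. Its arguments: {"type":"object","properties":{"deltas":{"type":"array","items":{"type":"object","properties":{"tx":{"type":"number"},"ty":{"type":"number"},"tz":{"type":"number"},"ax":{"type":"number"},"ay":{"type":"number"},"az":{"type":"number"},"hand":{"type":"number"}}}}},"required":["deltas"]}

```bash
mkdir -p pics; cat > h.py <<'E'
import numpy as np, cv2
from workcell import manip
from scipy.spatial.transform import Rotation as R
def cam(n):
    c=manip.camera_info(n); K=np.array([[c['fx'],0,c['cx']],[0,c['fy'],c['cy']],[0,0,1.]])
    return K,np.array(c['rvec'],float),np.array(c['tvec'],float)
def unproj(n,px,z):
    K,r,t=cam(n); M=R.from_rotvec(r).as_matrix(); o=-M.T@t
    d=(M.T@np.linalg.inv(K)@np.c_[np.atleast_2d(px),np.ones(len(np.atleast_2d(px)))].T).T
    return o+d*((z-o[2])/d[:,2])[:,None]
def proj(n,p):
    K,r,t=cam(n); return cv2.projectPoints(np.array(p,float).reshape(-1,1,3),r,t,K,None)[0][:,0]
E
python3 - <<'E'
from h import *
for n in('top','scene'):
    im=manip.read_camera(n); cv2.imwrite(f'pics/{n}0.png',im[...,::-1])
    for t in('whetstone','stone_holder','switch_lever'):
        for d in manip.find_in(n,t)[:2]: print(n,t,d['conf'],np.round(d['position'],3))
    for t,z in(('whetstone',.022),('stone_holder',.016)):
        for d in manip.regions_of(n,t)[:1]:
            m=d['pixels']; ys,xs=np.nonzero(m); w=unproj(n,np.c_[xs,ys],z)[:,:2]
            print(n,t,d['conf'],m.sum(),cv2.minAreaRect((w*1000).astype(np.float32)),xs.min(),xs.max(),ys.min(),ys.max())
o=manip.get_obs();print(o['time_s'],o['tool_pos'],R.from_quat(o['orientation']).as_matrix().round(3),o['gripper_width'])
E
```

```text
top whetstone 0.93 [ 0.609 -0.194  0.021]
top stone_holder 0.88 [0.567 0.232 0.017]
top switch_lever 0.49 [0.534 0.263 0.022]
top whetstone 0.65 1898 ((605.7699584960938, -197.1706085205078), (56.43309783935547, 155.6050262451172), 62.884849548339844) 408 462 146 218
top stone_holder 0.85 4827 ((564.618896484375, 226.63063049316406), (100.56814575195312, 225.79010009765625), 42.90500259399414) 180 286 147 249
scene whetstone 0.55 [ 0.67  -0.212  0.023]
scene stone_holder 0.9 [0.548 0.254 0.017]
scene stone_holder 0.58 [ 0.67  -0.211  0.019]
scene switch_lever 0.71 [0.537 0.261 0.022]
scene whetstone 0.68 136 ((669.1135864257812, -204.35452270507812), (33.03650665283203, 83.25172424316406), 7.824352264404297) 335 352 141 156
scene stone_holder 0.84 5619 ((565.29833984375, 237.2069854736328), (99.58989715576172, 238.21835327148438), 43.513648986816406) 238 313 227 329
0.6 [ 0.24873416 -0.60054838  0.24831966] [[ 0.924  0.383 -0.   ]
 [ 0.383 -0.924 -0.   ]
 [-0.     0.    -1.   ]] 0.08513973346793217
```

View pics/top0.png

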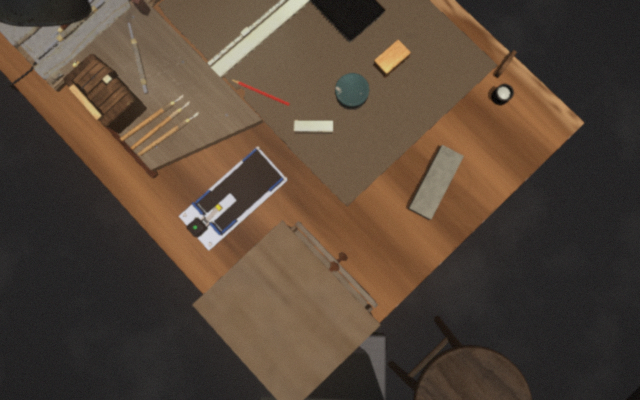

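View pics/scene0.png

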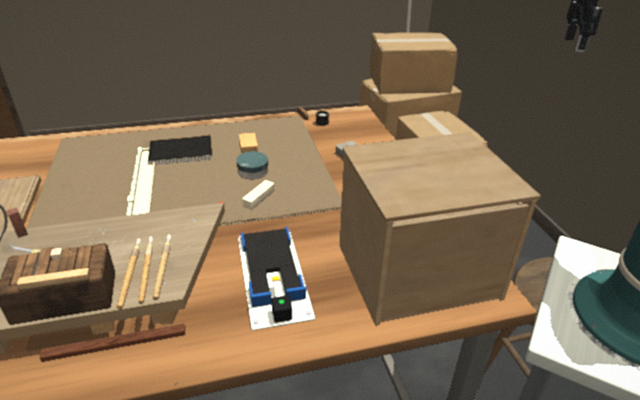

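The top view shows the stone at about (437,182) and the holder at about (233,198), with its switch at the lower left (195,228). The chest stands near the base at about (290,310). Next I'll refine both poses.

```bash
python3 - <<'E'
from h import *
from scipy.optimize import minimize
K,r,t=cam('top'); M=R.from_rotvec(r).as_matrix(); print('campos',-M.T@t, K[0,0])
im=cv2.imread('pics/top0.png')
ms=manip.read_camera('top') is not None and manip.regions_of('top','whetstone')[0]['pixels']
S=8
def box(p,w,l,z0,z1):
    c,s=np.cos(p[2]),np.sin(p[2]); q=np.array([[x,y] for x in(-w/2,w/2) for y in(-l/2,l/2)])@np.array([[c,s],[-s,c]])+p[:2]
    return np.vstack([np.c_[q,np.full(4,z)] for z in(z0,z1)])
def fit(mask,p0,w,l,z0,z1):
    big=cv2.GaussianBlur(cv2.resize(mask.astype(np.float32),None,fx=S,fy=S,interpolation=cv2.INTER_LINEAR),(0,0),4)
    def cost(u):
        p=np.array([u[0]/1000,u[1]/1000,u[2]/100])
        h=cv2.convexHull((((proj('top',box(p,w,l,z0,z1))+.5)*S*16)).astype(np.int32))
        k=np.zeros(big.shape,np.float32); cv2.fillConvexPoly(k,h,1,shift=4); return float(np.abs(k-big).sum())/S/S
    u0=np.array([p0[0]*1000,p0[1]*1000,p0[2]*100])
    res=minimize(cost,u0,method='Nelder-Mead',options=dict(initial_simplex=u0+np.vstack([np.zeros(3),np.diag([6,6,6])])))
    return res.x/[1000,1000,100],res.fun,mask.sum()
# stone: rough axis from PCA
def pca(mask,z):
    ys,xs=np.nonzero(mask);w=unproj('top',np.c_[xs,ys],z)[:,:2];v=np.linalg.svd(w-w.mean(0),full_matrices=False)[2][0];return np.r_[w.mean(0),np.arctan2(-v[0],v[1])]
ps=fit(ms,pca(ms,.022),.051,.152,0,.022); print('stone',ps)
# bed: dark inside holder mask
mh=manip.regions_of('top','stone_holder')[0]['pixels']
ph=fit(mh,pca(mh,.01),.1,.226,0,.006); print('holder',ph)
g=im.max(2)<75; d=(g&cv2.erode(mh.astype(np.uint8),np.ones((3,3))).astype(bool))
print('bedrect',cv2.minAreaRect((unproj('top',np.argwhere(d)[:,::-1],.016)[:,:2]*1000).astype(np.float32)))
pl=unproj('top',[[219,208],[195,228]],.025); print('roller,switch',pl)
c=unproj('top',[[287,222],[380,325],[194,306]],.25); print('chest top if z=.25',c); print('z=0',unproj('top',[[296,226],[375,308]],0))
for n in ['top']:
    v=im.copy(); v=cv2.resize(v,None,fx=4,fy=4,interpolation=cv2.INTER_CUBIC)
    for p,w,l,z in((ps[0],.051,.152,.022),(ph[0],.08,.17,.016),(ph[0],.1,.226,.003)):
        q=box(p,w,l,z,z)[[0,1,3,2]]; cv2.polylines(v,[((proj('top',q)+.5)*4).astype(int)],True,(0,255,0),1)
    cv2.imwrite('pics/fit.png',np.hstack([v[540:1040,680:1180],v[540:1040,1600:1900]]))
E
```

```text
campos [0.46858189 0.01746205 0.96316329] 452.75796032703374
stone (array([ 0.60737841, -0.19973004,  1.10766054]), np.float64(114.31119537353516), np.int64(1917))
holder (array([0.56697434, 0.2292196 , 0.75787339]), np.float64(256.5392761230469), np.int64(4760))
bedrect ((566.1410522460938, 231.28799438476562), (80.00104522705078, 215.41552734375), 43.36495590209961)
roller,switch [[0.54270766 0.2524907  0.025     ]
 [0.49982455 0.3010692  0.025     ]]
chest top if z=.25 [[ 0.50494436  0.08702888  0.25      ]
 [ 0.34978356 -0.06074576  0.25      ]
 [ 0.37081069  0.22860865  0.25      ]]
z=0 [[ 0.50957722  0.09195389  0.        ]
 [ 0.34249413 -0.0774743   0.        ]]
```

View pics/fit.png

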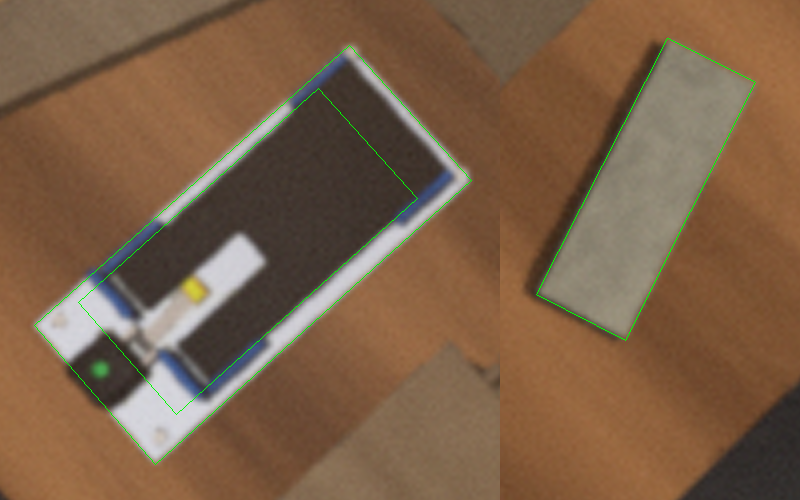

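The crop shows the fits match the stone and the plate outline. The bed isn't centred on the plate: it runs from the right-hand end (352,60)-(455,172) to the blue fence at (120,295)/(185,375), with the roller at (194,290). I'll compute the bed's origin from these points.

```bash
python3 - <<'E'
from h import *
a=.758; Y=np.array([-np.sin(a),np.cos(a)]); X=np.array([np.cos(a),np.sin(a)]); c=np.array([.567,.2292])
f=lambda P,z:[(np.round(1000*np.array([(w[:2]-c)@X,(w[:2]-c)@Y]),1)) for w in unproj('top',(np.array(P)+[680,540])/4-.5,z)]
print('bed end',f([[350,62],[453,170]],.016))
print('roller',f([[194,290]],.029))
print('slot',f([[243,234],[265,262]],.016))
print('fence top front edge',f([[133,316],[125,285],[165,350],[208,385]],.030))
print('bed sides',f([[230,160],[330,280]],.016))
E
```

```text
bed end [array([  39.4, -107.1]), array([ -41.2, -109.1])]
roller [array([ 0.4, 33.3])]
slot [array([ 8.4, -3.9]), array([-10.7,  -2.7])]
fence top front edge [array([11.4, 65.7]), array([26.6, 58.3]), array([-13.2,  64.8]), array([-42. ,  60.1])]
bed sides [array([ 43. , -24.8]), array([-41.1, -22. ])]
```

```bash
cat >> h.py <<'E'
def plan(goal,yaw):
    """tool-frame delta (cm, deg about z) to reach world goal with tool y at yaw (deg), tool down"""
    o=manip.get_obs(); T=R.from_quat(o['orientation']).as_matrix()
    d=T.T@(np.array(goal)-o['tool_pos'])*100
    yv=np.array([np.cos(np.radians(yaw)),np.sin(np.radians(yaw)),0]); z=np.array([0,0,-1.])
    G=np.c_[np.cross(yv,z),yv,z]; rv=np.degrees(R.from_matrix(T.T@G).as_rotvec())
    print('d cm',d.round(2),'rot deg',rv.round(2),'pos',np.round(o['tool_pos'],4),'F',np.round(o['ft_force'],1),'w',round(o['gripper_width'],4),'t',o['time_s'],'q',np.round(o['joint_positions'],2))
E
python3 - <<'E'
from h import *
b=unproj('scene',[[385,311]],0)[0]; print('chest corner',b)
for z in np.arange(.1,.4,.05): print(round(z,2),proj('scene',[[b[0],b[1],z]])[0].round(0))
plan([.607,-.2,.14],63.5)
E
```

```text
chest corner [0.3670032  0.20467794 0.        ]
0.1 [391. 265.]
0.15 [395. 239.]
0.2 [398. 211.]
0.25 [402. 181.]
0.3 [407. 148.]
0.35 [412. 111.]
0.4 [417.  71.]
d cm [ 48.42 -23.29  10.83] rot deg [   0.    0. -131.] pos [ 0.2488 -0.6005  0.2483] F [ 0.  -0.5 -0.5] w 0.0854 t 0.75 q [ 1.13  0.47 -0.01  1.6   0.01  1.07 -0.06]
```

Call:
{"op": "move_arm", "data": {
  "deltas": [
    {"tx": 4, "ty": -2, "az": -8, "hand": -1},
    {"tx": 8, "ty": -4, "az": -16, "hand": -1},
    {"tx": 12, "ty": -6, "az": -24, "hand": -1},
    {"tx": 16, "ty": -8, "az": -32, "hand": -1},
    {"tx": 20, "ty": -10, "az": -40, "hand": -1},
    {"tx": 24, "ty": -12, "az": -48, "hand": -1},
    {"tx": 28, "ty": -14, "az": -56, "hand": -1},
    {"tx": 32, "ty": -16, "az": -64, "hand": -1}
  ]
}}

```text
$.deltas[0]: bad value
```

```bash
python3 -c "
from h import *
plan([.607,-.2,.14],63.5)"
```

```text
d cm [ 48.42 -23.29  10.83] rot deg [   0.    0. -131.] pos [ 0.2488 -0.6005  0.2483] F [ 0.  -0.5 -0.5] w 0.0854 t 0.75 q [ 1.13  0.47 -0.01  1.6   0.01  1.07 -0.06]
```

Call:
{"op": "move_arm", "data": {
  "deltas": [
    {"tx": 4, "ty": -2, "tz": 0, "ax": 0, "ay": 0, "az": -8, "hand": -1},
    {"tx": 8, "ty": -4, "tz": 0, "ax": 0, "ay": 0, "az": -16, "hand": -1},
    {"tx": 12, "ty": -6, "tz": 0, "ax": 0, "ay": 0, "az": -24, "hand": -1},
    {"tx": 16, "ty": -8, "tz": 0, "ax": 0, "ay": 0, "az": -32, "hand": -1},
    {"tx": 20, "ty": -10, "tz": 0, "ax": 0, "ay": 0, "az": -40, "hand": -1},
    {"tx": 24, "ty": -12, "tz": 0, "ax": 0, "ay": 0, "az": -48, "hand": -1},
    {"tx": 28, "ty": -14, "tz": 0, "ax": 0, "ay": 0, "az": -56, "hand": -1},
    {"tx": 32, "ty": -16, "tz": 0, "ax": 0, "ay": 0, "az": -64, "hand": -1}
  ]
}}

```text
time_s: 1.55
tool_pos: [0.4841, -0.3289, 0.2486]
orientation: [0.727, 0.687, -0.0, 0.0]
ft_force: [-0.1, -0.8, 0.2]
gripper_width: 0.0855
finger_force: 0.0
```

```bash
python3 -c "
from h import *
plan([.607,-.2,.14],63.5)"
```

```text
d cm [13.56 11.55 10.86] rot deg [ 0.000e+00  4.000e-02 -6.669e+01] pos [ 0.4841 -0.3289  0.2486] F [-0.1 -0.8  0.2] w 0.0855 t 1.55 q [ 0.82  0.39 -0.36  1.75  0.15  1.03  0.35]
```

Call:
{"op": "move_arm", "data": {
  "deltas": [
    {"tx": 2, "ty": 1.5, "tz": 1, "ax": 0, "ay": 0, "az": -8.4, "hand": -1},
    {"tx": 4, "ty": 3, "tz": 2, "ax": 0, "ay": 0, "az": -16.8, "hand": -1},
    {"tx": 6, "ty": 5, "tz": 4, "ax": 0, "ay": 0, "az": -25.2, "hand": -1},
    {"tx": 8, "ty": 7, "tz": 5, "ax": 0, "ay": 0, "az": -33.6, "hand": -1},
    {"tx": 10, "ty": 9, "tz": 7, "ax": 0, "ay": 0, "az": -42, "hand": -1},
    {"tx": 12, "ty": 10.5, "tz": 9, "ax": 0, "ay": 0, "az": -50.4, "hand": -1},
    {"tx": 13.5, "ty": 11.5, "tz": 10.8, "ax": 0, "ay": 0, "az": -58.8, "hand": -1},
    {"tx": 13.5, "ty": 11.5, "tz": 10.8, "ax": 0, "ay": 0, "az": -66.7, "hand": -1}
  ]
}}

```text
time_s: 2.35
tool_pos: [0.6063, -0.1986, 0.1376]
orientation: [0.227, 0.974, 0.001, -0.002]
ft_force: [-0.3, 0.7, -0.5]
gripper_width: 0.0853
finger_force: 0.0
```

```bash
python3 -c "
from h import *
for n in ('scene','top'):
  cv2.imwrite('pics/a'+n+'.png',manip.read_camera(n)[...,::-1])
for d in manip.find_in('top','whetstone')[:1]: print(d)
plan([.607,-.2,.018],63.5)"
```

```text
{'position': [0.5866, -0.1845, 0.025], 'conf': 0.92}
d cm [ 0.04  0.28 12.19] rot deg [ 0.01 -0.03 -0.48] pos [ 0.6062 -0.2027  0.1399] F [-0.1  0.2 -0.2] w 0.0853 t 2.5 q [ 0.68  0.66 -0.58  1.68  0.43  0.93  1.04]
```

View pics/atop.png

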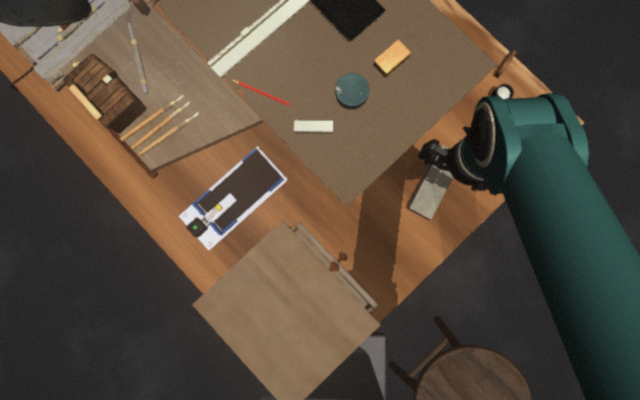

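The gripper is above the stone at about (437,160), with the fingers across its width. I'll go down and grip.

Call:
{"op": "move_arm", "data": {
  "deltas": [
    {"tx": 0, "ty": 0.3, "tz": 3, "ax": 0, "ay": 0, "az": -0.5, "hand": -1},
    {"tx": 0, "ty": 0.3, "tz": 6, "ax": 0, "ay": 0, "az": -0.5, "hand": -1},
    {"tx": 0, "ty": 0.3, "tz": 8, "ax": 0, "ay": 0, "az": -0.5, "hand": -1},
    {"tx": 0, "ty": 0.3, "tz": 9.5, "ax": 0, "ay": 0, "az": -0.5, "hand": -1},
    {"tx": 0, "ty": 0.3, "tz": 10.8, "ax": 0, "ay": 0, "az": -0.5, "hand": -1},
    {"tx": 0, "ty": 0.3, "tz": 11.6, "ax": 0, "ay": 0, "az": -0.5, "hand": -1},
    {"tx": 0, "ty": 0.3, "tz": 12.1, "ax": 0, "ay": 0, "az": -0.5, "hand": -1},
    {"tx": 0, "ty": 0.3, "tz": 12.1, "ax": 0, "ay": 0, "az": -0.5, "hand": -1}
  ]
}}

```text
time_s: 3.3
tool_pos: [0.6076, -0.1999, 0.0191]
orientation: [0.228, 0.974, -0.0, -0.0]
ft_force: [-0.7, 0.4, 0.3]
gripper_width: 0.0853
finger_force: 0.0
```

Call:
{"op": "move_arm", "data": {
  "deltas": [
    {"tx": 0, "ty": 0, "tz": 0, "ax": 0, "ay": 0, "az": 0, "hand": 0.1},
    {"tx": 0, "ty": 0, "tz": 0, "ax": 0, "ay": 0, "az": 0, "hand": 0.2},
    {"tx": 0, "ty": 0, "tz": 0, "ax": 0, "ay": 0, "az": 0, "hand": 0.3},
    {"tx": 0, "ty": 0, "tz": 0, "ax": 0, "ay": 0, "az": 0, "hand": 0.6},
    {"tx": 0, "ty": 0, "tz": 0, "ax": 0, "ay": 0, "az": 0, "hand": 1},
    {"tx": 0, "ty": 0, "tz": 0, "ax": 0, "ay": 0, "az": 0, "hand": 1},
    {"tx": 0, "ty": 0, "tz": 0, "ax": 0, "ay": 0, "az": 0, "hand": 1}
  ]
}}

```text
time_s: 4.0
tool_pos: [0.6083, -0.1999, 0.0204]
orientation: [0.228, 0.974, -0.0, 0.001]
ft_force: [-0.3, 0.4, 5.6]
gripper_width: 0.0496
finger_force: 65.4
```

```bash
python3 -c "
from h import *
plan([.607,-.2,.018],63.5); print(manip.get_obs()['finger_force'],manip.get_obs()['moment'])"
```

```text
d cm [ 0.11 -0.07  0.24] rot deg [0.01 0.09 0.2 ] pos [ 0.6083 -0.1999  0.0204] F [-0.3  0.4  5.6] w 0.0496 t 4.0 q [ 0.62  0.81 -0.49  1.72  0.53  0.75  0.97]
65.3549873828888 [ 0.08993022  0.19669107 -0.03083589]
```

The fingers have the stone at 65 N. Next I'll lift it and carry it past the far side of the chest.

Call:
{"op": "move_arm", "data": {
  "deltas": [
    {"tx": 0, "ty": 0, "tz": -2, "ax": 0, "ay": 0, "az": 0, "hand": 1},
    {"tx": 0, "ty": 0, "tz": -5, "ax": 0, "ay": 0, "az": 0, "hand": 1},
    {"tx": 0, "ty": 1, "tz": -8.5, "ax": 0, "ay": 0, "az": 0, "hand": 1},
    {"tx": 0, "ty": 4, "tz": -12, "ax": 0, "ay": 0, "az": 0, "hand": 1},
    {"tx": 0, "ty": 8, "tz": -15, "ax": 0, "ay": 0, "az": 2, "hand": 1},
    {"tx": 0, "ty": 12, "tz": -17, "ax": 0, "ay": 0, "az": 4, "hand": 1},
    {"tx": 0, "ty": 16, "tz": -19, "ax": 0, "ay": 0, "az": 7, "hand": 1},
    {"tx": 0.5, "ty": 20, "tz": -20, "ax": 0, "ay": 0, "az": 10, "hand": 1}
  ]
}}

```text
time_s: 4.8
tool_pos: [0.6925, -0.0175, 0.2203]
orientation: [0.313, 0.95, -0.0, 0.001]
ft_force: [0.2, -0.1, -3.7]
gripper_width: 0.0497
finger_force: 64.2
```

```bash
python3 -c "
from h import *
plan([.60,.2,.2],43.4); print(manip.get_obs()['finger_force'],manip.get_obs()['moment'])"
```

```text
d cm [20.38 11.99  2.  ] rot deg [ 0.02  0.07 10.12] pos [ 0.6925 -0.0175  0.2203] F [ 0.2 -0.1 -3.7] w 0.0497 t 4.8 q [ 0.35  0.64 -0.57  1.48  0.37  1.12  0.64]
64.20246005058289 [ 0.00836628 -0.09581718  0.03948744]
```

Call:
{"op": "move_arm", "data": {
  "deltas": [
    {"tx": 2.5, "ty": 2, "tz": 0, "ax": 0, "ay": 0, "az": 1, "hand": 1},
    {"tx": 5.5, "ty": 4, "tz": 0, "ax": 0, "ay": 0, "az": 3, "hand": 1},
    {"tx": 9, "ty": 6, "tz": 0, "ax": 0, "ay": 0, "az": 5, "hand": 1},
    {"tx": 12.5, "ty": 8, "tz": 0, "ax": 0, "ay": 0, "az": 7, "hand": 1},
    {"tx": 16, "ty": 10, "tz": 0, "ax": 0, "ay": 0, "az": 9, "hand": 1},
    {"tx": 19, "ty": 11.5, "tz": 1, "ax": 0, "ay": 0, "az": 10, "hand": 1},
    {"tx": 20.4, "ty": 12, "tz": 2, "ax": 0, "ay": 0, "az": 10.1, "hand": 1},
    {"tx": 20.4, "ty": 12, "tz": 2, "ax": 0, "ay": 0, "az": 10.1, "hand": 1}
  ]
}}

```text
time_s: 5.6
tool_pos: [0.5947, 0.2019, 0.1969]
orientation: [0.391, 0.92, -0.001, -0.002]
ft_force: [0.2, -1.0, -3.6]
gripper_width: 0.0495
finger_force: 64.0
```

```bash
python3 -c "
from h import *
cv2.imwrite('pics/b.png',np.vstack([manip.read_camera('scene')[180:400,120:620,::-1],manip.read_camera('top')[80:330,120:620,::-1]]))
plan([.583,.2125,.1],43.4); print(manip.get_obs()['finger_force'],manip.get_obs()['moment'])"
```

```text
d cm [ 2.08 -0.09  9.83] rot deg [-0.12  0.01  0.21] pos [0.5981 0.1982 0.1983] F [ 0.3  0.  -4.2] w 0.0495 t 5.7 q [ 0.04  0.56 -0.57  1.67  0.35  1.02  0.11]
64.0648341178894 [-0.03468804 -0.04147266 -0.08185259]
```

View pics/b.png

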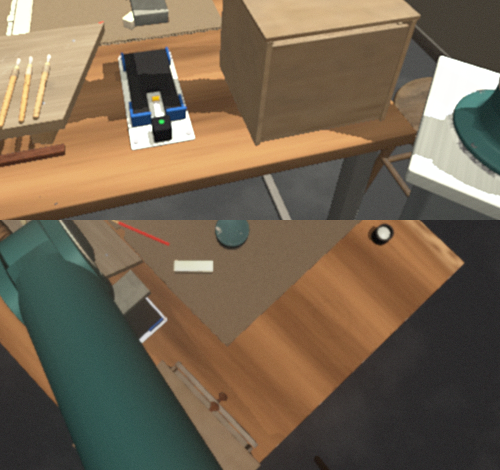

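The scene crop shows the stone held at the top, at about (148,10), with the holder below it clear of the chest. In the top view the arm hides the holder. I'll lower the stone to just above the holder and check its alignment in the scene view.

Call:
{"op": "move_arm", "data": {
  "deltas": [
    {"tx": 0.7, "ty": 0, "tz": 2, "ax": 0, "ay": 0, "az": 0, "hand": 1},
    {"tx": 1.4, "ty": 0, "tz": 4, "ax": 0, "ay": 0, "az": 0, "hand": 1},
    {"tx": 2, "ty": -0.1, "tz": 6, "ax": 0, "ay": 0, "az": 0.2, "hand": 1},
    {"tx": 2, "ty": -0.1, "tz": 8, "ax": 0, "ay": 0, "az": 0.2, "hand": 1},
    {"tx": 2, "ty": -0.1, "tz": 10, "ax": 0, "ay": 0, "az": 0.2, "hand": 1},
    {"tx": 2, "ty": -0.1, "tz": 11.5, "ax": 0, "ay": 0, "az": 0.2, "hand": 1},
    {"tx": 2, "ty": -0.1, "tz": 12.5, "ax": 0, "ay": 0, "az": 0.2, "hand": 1},
    {"tx": 2, "ty": -0.1, "tz": 12.5, "ax": 0, "ay": 0, "az": 0.2, "hand": 1}
  ]
}}

```text
time_s: 6.5
tool_pos: [0.5835, 0.2118, 0.0729]
orientation: [0.396, 0.918, -0.001, -0.001]
ft_force: [-0.1, 0.2, -4.8]
gripper_width: 0.0492
finger_force: 64.1
```

```bash
python3 -c "
from h import *
im=manip.read_camera('scene')[...,::-1].copy(); o=manip.get_obs()
plan([.583,.2125,.038],43.4)
v=cv2.resize(im,None,fx=4,fy=4,interpolation=cv2.INTER_CUBIC)
def draw(c,a,w,l,z,col):
  a=np.radians(a);X=np.array([np.cos(a),np.sin(a)]);Y=np.array([-X[1],X[0]])
  q=[np.r_[c+sx*w/2*X+sy*l/2*Y,z] for sx,sy in((-1,-1),(-1,1),(1,1),(1,-1))]
  cv2.polylines(v,[((proj('scene',q)+.5)*4).astype(int)],True,col,1)
draw(np.array([.5828,.2125]),43.4,.08,.17,.016,(0,255,0))
p=o['tool_pos']
draw(p[:2],43.4,.051,.152,p[2]-.0204,(0,0,255)); draw(p[:2],43.4,.051,.152,p[2]+.0016,(0,0,255))
cv2.imwrite('pics/c.png',v[800:1360,860:1400])
"
```

```text
d cm [ 0.08 -0.07  3.6 ] rot deg [-0.04 -0.01 -0.05] pos [0.584  0.2124 0.074 ] F [ 0.7 -0.1 -3.7] w 0.0494 t 6.55 q [-0.04  0.7  -0.5   1.76  0.45  0.79 -0.  ]
```

View pics/c.png

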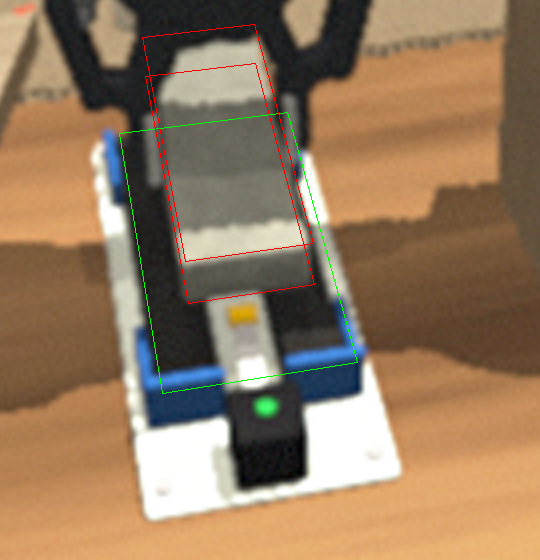

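The crop shows the stone over the bed, with its near end at about (188,298)-(313,285), just behind the yellow roller at (243,314). It's aligned with the bed to about 3 mm, so I'll lower it onto the lever.

Call:
{"op": "move_arm", "data": {
  "deltas": [
    {"tx": 0, "ty": 0, "tz": 0.8, "ax": 0, "ay": 0, "az": 0, "hand": 1},
    {"tx": 0, "ty": 0, "tz": 1.6, "ax": 0, "ay": 0, "az": 0, "hand": 1},
    {"tx": 0, "ty": 0, "tz": 2.2, "ax": 0, "ay": 0, "az": 0, "hand": 1},
    {"tx": 0, "ty": 0, "tz": 2.7, "ax": 0, "ay": 0, "az": 0, "hand": 1},
    {"tx": 0, "ty": 0, "tz": 3.1, "ax": 0, "ay": 0, "az": 0, "hand": 1},
    {"tx": 0, "ty": 0, "tz": 3.4, "ax": 0, "ay": 0, "az": 0, "hand": 1},
    {"tx": 0, "ty": 0, "tz": 3.5, "ax": 0, "ay": 0, "az": 0, "hand": 1},
    {"tx": 0, "ty": 0, "tz": 3.5, "ax": 0, "ay": 0, "az": 0, "hand": 1}
  ]
}}

```text
time_s: 7.35
tool_pos: [0.5838, 0.213, 0.0392]
orientation: [0.396, 0.918, -0.0, -0.0]
ft_force: [-1.4, -0.8, -3.0]
gripper_width: 0.0492
finger_force: 64.2
```

```bash
python3 -c "
from h import *
im=manip.read_camera('scene')[...,::-1]
plan([.583,.2125,.0365],43.4); print(manip.get_obs()['moment'])
cv2.imwrite('pics/d.png',cv2.resize(im,None,fx=4,fy=4,interpolation=cv2.INTER_CUBIC)[800:1360,860:1400])
"
```

```text
d cm [ 0.01 -0.09  0.28] rot deg [-0.01 -0.    0.01] pos [0.5837 0.213  0.0393] F [-0.2  0.3 -3.9] w 0.0495 t 7.4 q [-0.06  0.75 -0.47  1.77  0.48  0.74 -0.03]
[-0.03915337  0.0631888   0.04855342]
```

View pics/d.png

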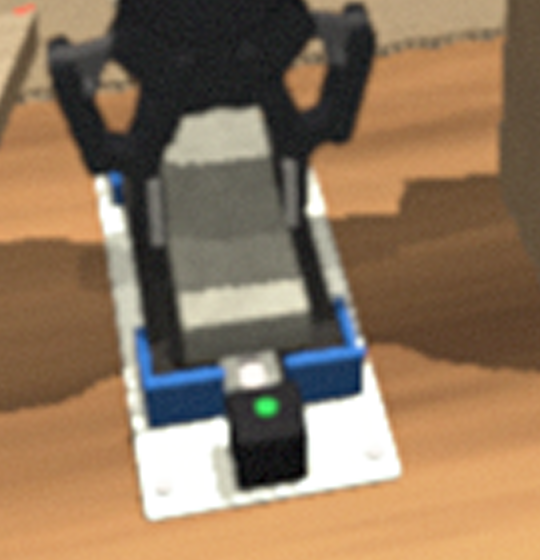

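The stone now covers the roller and sits between the lips just short of the fence, about 3 mm above the bed. I'll lower it until it touches.

Call:
{"op": "move_arm", "data": {
  "deltas": [
    {"tx": 0, "ty": 0, "tz": 0.1, "ax": 0, "ay": 0, "az": 0, "hand": 1},
    {"tx": 0, "ty": 0, "tz": 0.2, "ax": 0, "ay": 0, "az": 0, "hand": 1},
    {"tx": 0, "ty": 0, "tz": 0.25, "ax": 0, "ay": 0, "az": 0, "hand": 1},
    {"tx": 0, "ty": 0, "tz": 0.25, "ax": 0, "ay": 0, "az": 0, "hand": 1},
    {"tx": 0, "ty": 0, "tz": 0.25, "ax": 0, "ay": 0, "az": 0, "hand": 1}
  ]
}}

```text
time_s: 7.9
tool_pos: [0.5838, 0.213, 0.0368]
orientation: [0.396, 0.918, 0.0, 0.0]
ft_force: [0.5, -1.9, -3.0]
gripper_width: 0.0495
finger_force: 64.2
```

Call:
{"op": "move_arm", "data": {
  "deltas": [
    {"tx": 0, "ty": 0, "tz": 0.1, "ax": 0, "ay": 0, "az": 0, "hand": 1},
    {"tx": 0, "ty": 0, "tz": 0.1, "ax": 0, "ay": 0, "az": 0, "hand": 1},
    {"tx": 0, "ty": 0, "tz": 0.1, "ax": 0, "ay": 0, "az": 0, "hand": 1}
  ]
}}

```text
time_s: 8.2
tool_pos: [0.5839, 0.213, 0.0363]
orientation: [0.396, 0.918, -0.0, 0.0]
ft_force: [-2.8, -1.9, 2.7]
gripper_width: 0.0498
finger_force: 65.1
```

The stone is touching the bed, so I'll release it gradually.

Call:
{"op": "move_arm", "data": {
  "deltas": [
    {"tx": 0, "ty": 0, "tz": 0, "ax": 0, "ay": 0, "az": 0, "hand": -0.2},
    {"tx": 0, "ty": 0, "tz": 0, "ax": 0, "ay": 0, "az": 0, "hand": -0.4},
    {"tx": 0, "ty": 0, "tz": 0, "ax": 0, "ay": 0, "az": 0, "hand": -0.7},
    {"tx": 0, "ty": 0, "tz": 0, "ax": 0, "ay": 0, "az": 0, "hand": -1},
    {"tx": 0, "ty": 0, "tz": 0, "ax": 0, "ay": 0, "az": 0, "hand": -1},
    {"tx": 0, "ty": 0, "tz": 0, "ax": 0, "ay": 0, "az": 0, "hand": -1},
    {"tx": 0, "ty": 0, "tz": 0, "ax": 0, "ay": 0, "az": 0, "hand": -1}
  ]
}}

```text
time_s: 8.9
tool_pos: [0.5838, 0.213, 0.0357]
orientation: [0.396, 0.918, 0.0, -0.0]
ft_force: [0.3, 0.4, -1.0]
gripper_width: 0.0854
finger_force: 0.0
```

Call:
{"op": "move_arm", "data": {
  "deltas": [
    {"tx": 0, "ty": 0, "tz": -1, "ax": 0, "ay": 0, "az": 0, "hand": -1},
    {"tx": 0, "ty": 0, "tz": -3, "ax": 0, "ay": 0, "az": 0, "hand": -1},
    {"tx": 0, "ty": 0, "tz": -6, "ax": 0, "ay": 0, "az": 0, "hand": -1},
    {"tx": 0, "ty": 0, "tz": -9, "ax": 0, "ay": 0, "az": 0, "hand": -1},
    {"tx": 0, "ty": 0, "tz": -12, "ax": 0, "ay": 0, "az": 0, "hand": -1},
    {"tx": 0, "ty": 0, "tz": -15, "ax": 0, "ay": 0, "az": 0, "hand": -1},
    {"tx": 0, "ty": 0, "tz": -15, "ax": 0, "ay": 0, "az": 0, "hand": -1},
    {"tx": 0, "ty": 0, "tz": -15, "ax": 0, "ay": 0, "az": 0, "hand": -1}
  ]
}}

```text
time_s: 9.7
tool_pos: [0.5841, 0.213, 0.1869]
orientation: [0.396, 0.918, 0.0, 0.001]
ft_force: [-0.1, -0.4, -0.8]
gripper_width: 0.0853
finger_force: 0.0
```

```bash
python3 -c "
from h import *
im=manip.read_camera('scene')[...,::-1]
plan([.583,.2125,.0365],43.4)
cv2.imwrite('pics/e.png',cv2.resize(im,None,fx=4,fy=4,interpolation=cv2.INTER_CUBIC)[800:1360,860:1400])
"
```

```text
d cm [ 0.03 -0.03 14.92] rot deg [-0.03  0.01 -0.01] pos [0.5835 0.2126 0.1857] F [ 0.2 -0.1  0. ] w 0.0857 t 9.75 q [ 0.02  0.57 -0.57  1.7   0.36  0.98  0.07]
```

View pics/e.png

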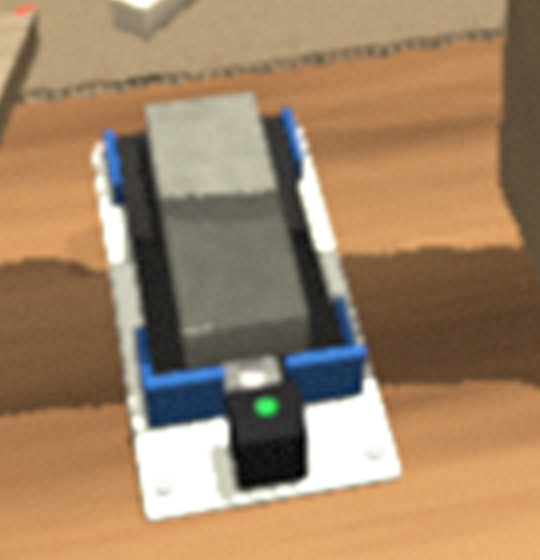

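The stone lies flat and centred between the lips, with its end at about (245,350) over the roller, and the gripper is clear.

```bash
python3 -c "
from workcell import manip
print(manip.finish_job())"
```

```text
the job is handed in; nothing more can be done
None
```

I handed the job in at about 10 s: the stone looks flat and centred on the rubber bed, and it was pressed down over the lever before I let go. I had no lever angle reading, and the hand-in returned no verdict.

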